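# Lock the filter cap of the dust canister

### The arm

A 6-joint arm with a two-finger parallel gripper is mounted at the origin on the work surface. World frame = base frame: x ahead of the robot, y to its left, z up, the work surface at z = 0. Lengths are in m, angles in rad, forces in N, time in s.
With the tool pointing down it reaches from about 0.375 to 0.975 m from the base axis. Payload 3.8 kg.
Tool frame: the origin (TCP) lies midway between the tips of the shut fingers; the grasp point (between the pads) lies 19 mm behind it; z points along the fingers, y is the direction in which the jaws open and shut (so a half turn about z gives the same grasp; the last joint's range is limited). The gripper opens to 85 mm and grips with 20 to 120 N. Pads are 22 mm wide; open, the fingers measure 114 mm over their backs; the gripper's body (76 mm by 85 mm) begins 54 mm behind the grasp point. The pads swing forward as they close: fully open they stand 13 mm farther back than shut.
Start: joints at [1.275, 0.264, 1.604, -0, 1.274, -0.037], TCP at [0.173, 0.653, 0.231] pointing down, gripper open.
Joint ranges: [-2.63, 2.63], [-0.94, 2.18], [0.31, 2.57], [-1.31, 4.45], [0, 2.66], [-2.55, 2.55]. Speed limits (rad/s): [2.57, 2.57, 3.14, 3.14, 3.14, 3.14].

### API

Orientations are given as a rotation vector (axis times angle).
In Python, from workcell import bot gives the robot as it stands.
- The arm moves only by the shell command python3 -m inch 'ROWS' [FORCE]. ROWS is JSON, a list of rows, each an object of numbers: "dx", "dy", "dz": the shift along the tool's x, y, z in m; "ax", "ay", "az": the turn, a rotation vector about the tool's x, y, z in degrees; "fingers": the opening, from -1 (shut) to 1 (fully open). A call has 1 to 20 rows; each row is the pose to reach, as a shift and turn from the pose measured when the call began, along the tool's axes at that moment; what a row does not reach only later rows make up. A row lasts 1/8 s, in which the tool goes at most 62.5 mm and 10.7 degrees, less where a joint would pass 70% of its speed; a pose out of reach is approached as far as the arm can. A call with a gripper value outside its range is refused whole. The fingers move at their own pace and stop on an object; FORCE is the grip in N (left out, the last holds). Time passes only in rows, so rows that repeat a pose let the fingers close. It gives the time, the measured TCP pose, the force and the opening at its end, in the units of the state.
- bot.read_state(): the state, without advancing time (a new reading comes with each control period).
- bot.read_camera(name): name is "scene" or "top" or "wrist"; returns (picture, depth): 420x560x3 uint8, blue, green, red; 420x560 float32, m along the optical axis (not along the pixel's ray), 0 where there is no reading.
- bot.get_calibration(name): a dict with "intrinsics" (3x3 intrinsics, pixels), "view" (4x4, takes a point from world to camera coordinates). Camera axes: x right, y down, z forward; pixel columns grow to the right and rows downward; lengths in m; the calibration is good to about 2 mm. A picture is of the moment at which its call begins: read the wrist's pose just before it. get_calibration takes no time and is no camera call; for the wrist camera it gives the pose at the moment of the call.
- bot.finish_job(): hands the job in, once; it reports no verdict.
Trained networks look in the newest picture that a camera, given by its name, has taken for a name from the list of things; names that differ only in an ending like _2 or _b are one class to them, and where a whole thing is asked for, a point or a joint stands for the part that bears it (a point fixed in the world has none). Each returns a list of dicts, best first, with "p" (0 to 1); they miss things now and then, are a little off and sometimes report something else, mostly with a low value. They report only what shows in the picture. A call takes as long as a camera call.
- bot.masks_of(camera, thing): "region" (420x560 bool, what is visible of it) and "box" ([left, top, right, bottom] in pixels, round what is visible of it).
The state is a dict: "time": time; "q": joint angles; "joint_vel": joint speeds; "joint_torque": joint torques, N m; "tool_pos": TCP position; "tcp_rot": TCP orientation; "wrist_force": force on the tool from outside, world axes, zero at the start; "torque": the same for the moment, N m; "width": opening from 0.0 (shut) to 1.0 (fully open).
Only numpy, scipy, OpenCV 4.12 (cv2) and the standard library are available. Lean on these libraries where they do the work, as an engineer would, in place of code of your own. Each camera call takes 0.05 s, during which the arm holds its last target. There are 200 camera calls.

### The job

Someone parked a little model house on the loose filter cap of the bench dust canister: lift it off and stand it upright, gently, on the clear end of the plywood model board. Then close the canister: turn the cap until its lugs drop into the gates in the rim, press it down against the spring, turn it a quarter clockwise (seen from above) and let it rise so that it clicks home, and swing the retaining bar over the cap as far as its stop. Do not move or knock over the spray bottle, tin, jar and sanding block.

Things in the scene. Friction and masses are not known exactly. Their poses are not given: they have to be found in the camera images.
- canister: Round grey dust canister fixed to the bench, 150 mm diameter, rim 110 mm high. Origin: centre of its underside; z up. Its mouth is a 96 mm bore in a flat pale lip ring 9 mm thick, with two gaps (gates) opposite each other on its +x and -x axes. Below the lip is a channel whose floor is 21 mm below the rim. A hose stub sticks out low on its +x side.
- mouth (a point): Centre of the mouth at rim height, 110 mm above the canister's origin; axes as the canister's. A sprung plunger plate in the bore stands 18 mm below this point when free; it pushes up with 2.5 N at first touch and 0.5 N more per mm, travel 22 mm.
- gate (a point): Middle of the +x gate at rim height, 57 mm from the axis; the other gate is opposite. Each gate is 51 degrees wide (a lug has about 0.1 rad of play each way). From the gates, pressed-down lugs can travel only clockwise seen from above.
- pocket (a point): Rim above the pocket at the end of a lug's travel, 57 mm from the axis on the canister's -y side; the other is opposite. A solid stop ends the travel here, a quarter turn from the gates (about 0.1 rad of play). The lip's underside is 4.5 mm higher in the pocket, so the spring lifts the lug into it and holds it there.
- cap: Loose black round cap, 92 mm diameter, 48 mm high, about 200 g. Origin: centre of its underside; same after a half turn. Lower 28 mm: cylinder that sits in the bore. Two flat black lugs on its +x and -x axes, 34 mm wide, reaching 55 mm from the axis, 14 to 20 mm above the origin. On top, two raised halves 20 mm high, together 80 mm across, leave a slot along x.
- cap_slot (a point): Centre of the slot's floor, 28 mm above the cap's origin, axes as the cap's. The slot runs along the cap's x axis, 30 mm wide, 20 mm deep, open at both ends: fingertips set down in it, spread along it, can press and turn the cap without gripping it.
- cap_top (a point): Centre of the cap's top, 48 mm above its origin. Cap origin below rim: 14 mm at the start (lugs lying on the lip, turned 0.7 to 2.4 rad anticlockwise from the gates); about 18 mm once the lugs drop into the gates; pressed 29 mm or more (it bottoms at 35 mm, about 9 N) to pass under the lip; about 24.5 mm when home, x axis a quarter turn from the gates.
- house: Loose white gabled model house, 60 mm long (x), 40 mm wide (y, flat parallel walls up to the eaves at 32 mm), ridge along x at 52 mm, 80 g. Origin: centre of its underside. At the start it stands on top of the cap's two raised halves, across the slot.
- board: Plywood model board fixed to the bench, 220 mm (x) by 200 mm (y), 15 mm thick, with two white houses glued on its +x half (up to 48 mm above the board); the end towards its -x is clear. Origin: centre of its underside.
- plot (a point): Middle of the clear end on the board's top face, 45 mm from the board's centre towards its -x; clear for 50 mm either way in x and 85 mm either way in y.
- bar (a joint): Angle of the steel retaining bar about its upright hinge: 0 = closed at its stop, pointing along the canister's +x over the cap's centre; grows as it swings open, anticlockwise seen from above, to 1.75 rad. Starts at 1.0 to 1.6, stays where left, about 0.5 N at the peg moves it. 18 mm wide, 27 to 37 mm above the rim.
- hinge (a point): Axis of the bar's hinge post, 85 mm from the canister's axis on its -x side (18 mm post, 24 mm boss up to 41 mm above the rim). The bar passes over the cap only when the cap is home (its top then 23.5 mm above the rim); otherwise the bar strikes it.
- bar_peg (a point): Top centre of the black upright peg on the bar, 16 mm diameter, 20 mm tall above the bar, 105 mm from the hinge axis; push or pull it sideways to swing the bar.
- spray: Bystander: white bottle, 60 mm diameter, 200 mm tall. Origin: centre of its underside.
- tin: Bystander: metal tin, 60 mm diameter, 110 mm tall. Origin: centre of its underside.
- jar: Bystander: glass jar, 60 mm diameter, 80 mm tall. Origin: centre of its underside.
- sander: Bystander: cork sanding block 60 x 45 x 30 mm. Origin: centre of its underside.

How it is judged:
By the outcome, as a careful person would: the job done as asked, in the order asked, and still so for the second after the job is handed in, with the robot touching nothing.
It also fails if it takes over 72 s, if anything falls off the work surface, if the arm or the gripper's body presses on something with over 40 N, if the wrist force passes 120 N, or if a joint passes its speed limit or range.

## Working session

There is one attempt and no reset: what is moved stays moved. The work goes in short steps, Python scripts to look and compute and a shell command to move; the robot and the scene stay as the last step left them, time stands still between calls to the robot, and variables do not carry over. Pictures are saved under pics/ and viewed, about 8 in all and at most 12, crops included, and the job is handed in when it is done.

```bash
ls; mkdir -p pics; cat > h.py <<'E'
import numpy as np, cv2
from workcell import bot
def world(cam, depth, cal, mask=None):
    K=np.array(cal["intrinsics"]);V=np.array(cal["view"])
    m=(depth>0) if mask is None else (mask&(depth>0))
    v,u=np.nonzero(m);d=depth[v,u]
    P=np.stack([(u-K[0,2])*d/K[0,0],(v-K[1,2])*d/K[1,1],d],1)
    return (P-V[:3,3])@V[:3,:3],u,v
def snap(cam,name=None):
    cal=bot.get_calibration(cam);im,d=bot.read_camera(cam)
    if name: cv2.imwrite(f'pics/{name}.png',im)
    return im,d,cal
E
python3 - <<'E'
from h import *
s=bot.read_state();print(s)
im={}
for c in("top","scene"):
    im[c],d,cal=snap(c);
    print(c,np.round(cal["view"],3).tolist(),np.round(cal["intrinsics"],1).tolist())
    for t in("canister","cap","house","board","bar","bar_peg","spray","tin","jar","sander"):
        for r in bot.masks_of(c,t)[:2]:
            if r["p"]<.3: continue
            P,u,v=world(c,d,cal,r["region"])
            print(c,t,round(r["p"],2),r["box"],np.round(np.median(P,0),3) if len(P) else None, np.round(np.percentile(P,2,axis=0),3),np.round(np.percentile(P,98,axis=0),3))
cv2.imwrite('pics/a.png',im["top"]);cv2.imwrite('pics/b.png',im["scene"])
E
```

```text
pics
{'time': 0.0, 'q': array([ 1.27508231e+00,  2.64775689e-01,  1.60539019e+00, -2.01040992e-05,
        1.27367637e+00, -3.69100503e-02]), 'joint_vel': array([ 1.64302594e-03, -9.19578735e-04, -3.58716273e-05,  1.06435509e-03,
       -6.70781591e-04,  6.96048440e-04]), 'joint_torque': array([-1.46723665e-03, -5.15123212e+01, -3.67310822e+01, -1.33229819e-04,
        1.29153611e-02,  2.33404506e-05]), 'tool_pos': array([0.17255047, 0.65181589, 0.22993808]), 'tcp_rot': array([-0.40533966, -3.11497532,  0.0034895 ]), 'wrist_force': array([ 0.49199539, -0.28113368, -0.1320077 ]), 'torque': array([-0.00855664,  0.00489424, -0.00081686]), 'width': 0.9987978402252038}
top [[0.021, -1.0, 0.015, -0.025], [-0.987, -0.024, -0.16, 0.555], [0.161, -0.012, -0.987, 0.973], [0.0, 0.0, 0.0, 1.0]] [[419.0, 0.0, 275.4], [0.0, 419.0, 206.9], [0.0, 0.0, 1.0]]
top canister 0.56 [126.7, 181.1, 229.3, 267.7] [0.48  0.177 0.11 ] [0.416 0.104 0.009] [0.6   0.289 0.153]
top cap 0.57 [168.7, 199.0, 213.4, 249.8] [0.509 0.167 0.128] [0.453 0.133 0.092] [0.555 0.214 0.15 ]
top cap 0.46 [125.2, 181.5, 231.3, 26
[... 2132 characters left out ...]
.148] [0.407 0.187 0.139] [0.455 0.303 0.169]
scene spray 0.77 [266.0, 341.0, 305.3, 411.1] [0.756 0.252 0.131] [0.719 0.217 0.001] [0.776 0.27  0.202]
scene spray 0.68 [355.2, 224.9, 376.9, 263.7] [0.503 0.181 0.182] [0.464 0.146 0.149] [0.523 0.206 0.196]
scene tin 0.59 [323.5, 177.7, 357.0, 226.2] [0.394 0.016 0.084] [ 0.357 -0.02   0.006] [0.407 0.033 0.113]
scene tin 0.36 [171.3, 162.5, 283.2, 239.4] [ 0.572 -0.215  0.017] [ 0.445 -0.332  0.005] [ 0.678 -0.115  0.058]
scene jar 0.64 [220.2, 247.6, 249.4, 289.2] [0.689 0.003 0.068] [ 0.658 -0.036  0.003] [0.712 0.017 0.083]
scene sander 0.78 [149.3, 214.3, 181.6, 242.3] [ 0.741 -0.221  0.03 ] [ 0.716 -0.259  0.004] [ 0.764 -0.201  0.033]
```

```bash
python3 - <<'E'
import cv2,numpy as np
a=cv2.imread('pics/a.png');b=cv2.imread('pics/b.png')
A=cv2.resize(a[160:290,110:290],None,fx=2.2,fy=2.2,interpolation=2)
B=cv2.resize(b[210:340,290:470],None,fx=2.2,fy=2.2,interpolation=2)
C=cv2.resize(a[120:270,300:420],None,fx=2.2,fy=2.2,interpolation=2)
o=np.zeros((600,800,3),np.uint8)
for im,(y,x) in((A,(0,0)),(B,(0,400)),(C,(290,0))):
    h,w=im.shape[:2];h=min(h,600-y);o[y:y+h,x:x+w]=im[:h]
D=b[100:400,100:480]; o[295:595,400:780]=D
cv2.imwrite('pics/c.png',o)
E
```

```text
(no output)
```

View pics/c.png

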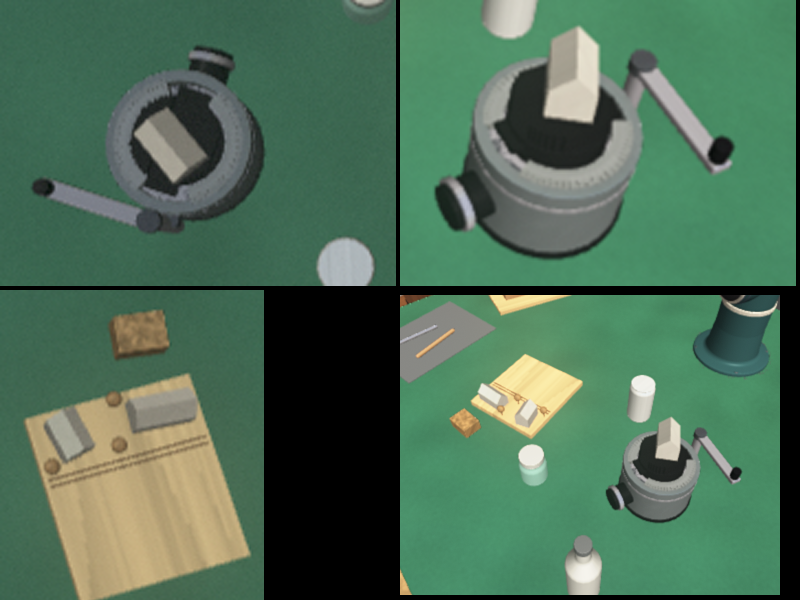

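Picture 1: the house sits on the cap (crop 172,145), the hose and +x gate are at the top (212,62), the bar is open towards lower left, and the clear end of the board is at the bottom. Next I'll measure these exactly.

```bash
cat >> h.py <<'E'
from scipy.optimize import least_squares
def cloud(cams=("top","scene")):
    return np.vstack([world(c,*(lambda s:(s[1],s[2]))(snap(c)))[0] for c in cams])
def rect(P):
    (c,(w,h),a)=cv2.minAreaRect((P[:,:2]*1000).astype(np.float32)); 
    return np.array(c)/1000,w,h,a
E
python3 - <<'E'
from h import *
for c in("top","scene"):
    im,d,cal=snap(c); P,u,v=world(c,d,cal)
    g=cv2.cvtColor(im,cv2.COLOR_BGR2GRAY)[v,u]
    # outer rim/lip : z 0.105-.113 pale
    S=(np.abs(P[:,2]-.110)<.004)&(np.hypot(P[:,0]-.5,P[:,1]-.18)<.1)
    L=P[S]; 
    cen=np.array([.5,.18])
    def res(p):
        r=np.hypot(L[:,0]-p[0],L[:,1]-p[1]);return np.maximum(r-.075,0)+0*r
    # outer edge per angle
    for it in range(6):
        th=np.arctan2(L[:,1]-cen[1],L[:,0]-cen[0]);r=np.hypot(L[:,0]-cen[0],L[:,1]-cen[1])
        b=((th+np.pi)/(2*np.pi)*48).astype(int)
        E=np.array([L[b==k][np.argmax(r[b==k])][:2] for k in range(48) if (b==k).sum()>3])
        f=least_squares(lambda p:np.hypot(E[:,0]-p[0],E[:,1]-p[1])-p[2],[*cen,.075],loss='soft_l1',f_scale=.002);cen=f.x[:2]
    print(c,"lip",f.x,len(E),np.median(L[:,2]))
    B=P[(np.abs(P[:,2]-.151)<.0025)&(np.hypot(P[:,0]-.45,P[:,1]-.19)<.04)]; print("boss",len(B),B.mean(0) if len(B) else 0, rect(B) if len(B) else 0)
    B=P[(np.abs(P[:,2]-.167)<.003)&(np.hypot(P[:,0]-.42,P[:,1]-.29)<.04)]; print("peg",len(B),B.mean(0) if len(B) else 0)
    h=max(bot.masks_of(c,"house"),key=lambda r:r["p"] if abs(r["box"][1]-215)<25 else 0)
    H=world(c,d,cal,h["region"])[0]; H=H[(H[:,2]>.150)&(np.hypot(H[:,0]-.49,H[:,1]-.17)<.06)]
    print("house",rect(H),H[:,2].max()); R=H[H[:,2]>np.percentile(H[:,2],99)-.006]; q=R[:,:2]-R[:,:2].mean(0); w,V=np.linalg.eigh(q.T@q); print("ridge",R.mean(0),np.degrees(np.arctan2(V[1,1],V[0,1])),np.ptp(q@V[:,1]))
    B=P[(np.abs(P[:,2]-.015)<.0045)&(np.abs(P[:,0]-.559)<.15)&(np.abs(P[:,1]+.227)<.15)]
    for k in range(2):
        pass
    r=max(bot.masks_of(c,"board"),key=lambda r:r["p"]); Q=world(c,d,cal,r["region"])[0]; Q=Q[(Q[:,2]>.009)&(Q[:,2]<.06)]
    print("board",rect(Q))
    T=Q[Q[:,2]>.045]; print("board houses",T.mean(0))
    for n,cc,z in(("cap",None,0),):
        C=P[(P[:,2]>.118)&(P[:,2]<.130)&(np.hypot(P[:,0]-cen[0],P[:,1]-cen[1])<.062)]
        print("lugs z.12ish",len(C))
        np.save(f'{c}.npy',P)
E
```

```text
top lip [0.50269248 0.17770972 0.0744046 ] 48 0.11018211413347398
boss 98 [0.42291201 0.19742738 0.15099955] (array([0.44357761, 0.19367368]), 51.37785720825195, 65.05560302734375, 71.36009979248047)
peg 43 [0.44894863 0.29488265 0.16722058]
house (array([0.49031839, 0.17226218]), 61.01469039916992, 39.93735885620117, 41.10371780395508) 0.1991341292202683
ridge [0.49748587 0.17782569 0.19503985] -139.96152702172841 0.05573961893177823
board (array([ 0.56108575, -0.2291886 ]), 219.52273559570312, 200.86248779296875, 17.190048217773438)
board houses [ 0.63005372 -0.2054128   0.05159837]
lugs z.12ish 336
scene lip [0.50077589 0.17848481 0.07475136] 43 0.11054145949401391
boss 103 [0.42125429 0.19918447 0.15118524] (array([0.42242108, 0.20509853]), 43.31051254272461, 19.526269912719727, 81.80300903320312)
peg 66 [0.44792036 0.29634278 0.16758304]
house (array([0.48935199, 0.17311534]), 65.21044921875, 39.72406005859375, 41.724239349365234) 0.197993956080761
ridge [0.49367739 0.17685873 0.19357239] -138.7278530365829 0.061204289945588936
board (array([ 0.55809888, -0.22972345]), 224.5677032470703, 203.13380432128906, 17.32427406311035)
board houses [ 0.629089   -0.19619919  0.05150717]
lugs z.12ish 479
```

```bash
cat >> h.py <<'E'
from scipy.spatial.transform import Rotation as Ro
def go(p,yaw,s=None):
    """tool down, tool y at yaw deg in world -> tool-frame delta (mm, deg)"""
    s=s or bot.read_state(); R0=Ro.from_rotvec(s["tcp_rot"]).as_matrix()
    y=np.array([np.cos(np.radians(yaw)),np.sin(np.radians(yaw)),0]);z=np.array([0,0,-1.])
    Rt=np.stack([np.cross(y,z),y,z],1)
    print("d",np.round(R0.T@(np.array(p)-s["tool_pos"]),4),"a",np.round(np.degrees(Ro.from_matrix(R0.T@Rt).as_rotvec()),1))
def st():
    s=bot.read_state();R0=Ro.from_rotvec(s["tcp_rot"]).as_matrix()
    print(round(s["time"],2),"pos",np.round(s["tool_pos"],4),"yaw",round(float(np.degrees(np.arctan2(R0[1,1],R0[0,1]))),1),"tilt",np.round(R0[:2,2],4),"F",np.round(s["wrist_force"],1),"M",np.round(s["torque"],2),"w",round(s["width"],3),"q6",round(s["q"][5],2))
E
python3 - <<'E'
from h import *
st(); go([.49,.1725,.26],-49)
P=np.vstack([np.load('top.npy'),np.load('scene.npy')])
c=np.array([.5018,.178])
B=P[(P[:,2]>.1495)&(P[:,2]<.154)&(np.hypot(*(P[:,:2]-[.42,.198]).T)<.022)];print(rect(B),np.median(B,0),len(B))
X=P[(P[:,2]>.143)&(P[:,2]<.1495)&(np.hypot(*(P[:,:2]-[.435,.25]).T)<.045)];q=X[:,:2]-X[:,:2].mean(0);w,V=np.linalg.eigh(q.T@q);print("bar mean",X.mean(0),np.degrees(np.arctan2(V[1,1],V[0,1])))
E
```

```text
1.4 pos [0.1727 0.6525 0.2313] yaw 75.2 tilt [-0. -0.] F [-0.2  0.6  0.6] M [-0.    0.    0.05] w 1.003 q6 -0.04
d [-0.4296 -0.3828 -0.0287] a [ -0.    0.  124.2]
(array([0.41809323, 0.20080003]), 24.153560638427734, 34.40176010131836, 6.0884833335876465) [0.41893722 0.19527395 0.15188146] 189
bar mean [0.43545565 0.24897261 0.14734914] 72.99958572742294
```

```bash
python3 -m inch '[{"dx":-0.43,"dy":-0.383,"dz":-0.029,"az":124.2,"fingers":0.5},{"dx":-0.43,"dy":-0.383,"dz":-0.029,"az":124.2,"fingers":0.5},{"dx":-0.43,"dy":-0.383,"dz":-0.029,"az":124.2,"fingers":0.5},{"dx":-0.43,"dy":-0.383,"dz":-0.029,"az":124.2,"fingers":0.5},{"dx":-0.43,"dy":-0.383,"dz":-0.029,"az":124.2,"fingers":0.5},{"dx":-0.43,"dy":-0.383,"dz":-0.029,"az":124.2,"fingers":0.5},{"dx":-0.43,"dy":-0.383,"dz":-0.029,"az":124.2,"fingers":0.5},{"dx":-0.43,"dy":-0.383,"dz":-0.029,"az":124.2,"fingers":0.5},{"dx":-0.43,"dy":-0.383,"dz":-0.029,"az":124.2,"fingers":0.5},{"dx":-0.43,"dy":-0.383,"dz":-0.029,"az":124.2,"fingers":0.5},{"dx":-0.43,"dy":-0.383,"dz":-0.029,"az":124.2,"fingers":0.5},{"dx":-0.43,"dy":-0.383,"dz":-0.029,"az":124.2,"fingers":0.5},{"dx":-0.43,"dy":-0.383,"dz":-0.029,"az":124.2,"fingers":0.5},{"dx":-0.43,"dy":-0.383,"dz":-0.029,"az":124.2,"fingers":0.5},{"dx":-0.43,"dy":-0.383,"dz":-0.029,"az":124.2,"fingers":0.5}]' 20
python3 - <<'E'
from h import *
st()
im,d,cal=snap("wrist","w1")
P,u,v=world("wrist",d,cal)
H=P[(P[:,2]>.155)&(P[:,2]<.205)&(np.hypot(P[:,0]-.49,P[:,1]-.1725)<.05)]
print(len(H)); 
if len(H)>50: print(rect(H),H[:,2].max())
go([.49,.1725,.147],-49)
E
```

```text
1.4 pos [0.1727 0.6525 0.2313] yaw 75.2 tilt [-0. -0.] F [-0.2  0.6  0.6] M [-0.    0.    0.05] w 1.003 q6 -0.04
0
d [-0.4295 -0.3828  0.0843] a [  0.    0.  124.2]invalid input at $[0]: expected keys dx, dy, dz, ax, ay, az, fingers
```

View pics/w1.png

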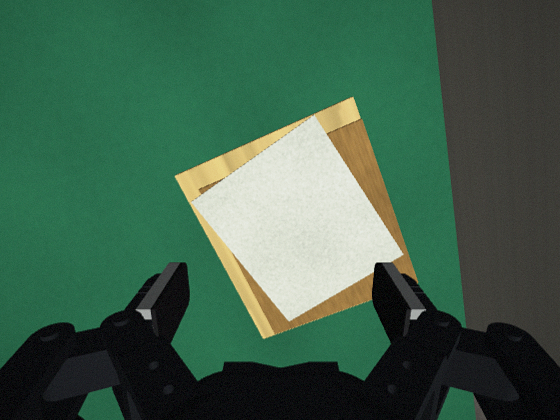

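Picture 2 was taken at the start pose and shows only an irrelevant box under the gripper. The move was refused because every row must contain all the keys.

```bash
python3 -m inch '[{"dx":-0.43,"dy":-0.383,"dz":-0.029,"ax":0,"ay":0,"az":124.2,"fingers":0.5},{"dx":-0.43,"dy":-0.383,"dz":-0.029,"ax":0,"ay":0,"az":124.2,"fingers":0.5},{"dx":-0.43,"dy":-0.383,"dz":-0.029,"ax":0,"ay":0,"az":124.2,"fingers":0.5},{"dx":-0.43,"dy":-0.383,"dz":-0.029,"ax":0,"ay":0,"az":124.2,"fingers":0.5},{"dx":-0.43,"dy":-0.383,"dz":-0.029,"ax":0,"ay":0,"az":124.2,"fingers":0.5},{"dx":-0.43,"dy":-0.383,"dz":-0.029,"ax":0,"ay":0,"az":124.2,"fingers":0.5},{"dx":-0.43,"dy":-0.383,"dz":-0.029,"ax":0,"ay":0,"az":124.2,"fingers":0.5},{"dx":-0.43,"dy":-0.383,"dz":-0.029,"ax":0,"ay":0,"az":124.2,"fingers":0.5},{"dx":-0.43,"dy":-0.383,"dz":-0.029,"ax":0,"ay":0,"az":124.2,"fingers":0.5},{"dx":-0.43,"dy":-0.383,"dz":-0.029,"ax":0,"ay":0,"az":124.2,"fingers":0.5},{"dx":-0.43,"dy":-0.383,"dz":-0.029,"ax":0,"ay":0,"az":124.2,"fingers":0.5},{"dx":-0.43,"dy":-0.383,"dz":-0.029,"ax":0,"ay":0,"az":124.2,"fingers":0.5},{"dx":-0.43,"dy":-0.383,"dz":-0.029,"ax":0,"ay":0,"az":124.2,"fingers":0.5},{"dx":-0.43,"dy":-0.383,"dz":-0.029,"ax":0,"ay":0,"az":124.2,"fingers":0.5}]' 20
python3 - <<'E'
from h import *
st()
im,d,cal=snap("wrist","w2")
P,u,v=world("wrist",d,cal)
H=P[(P[:,2]>.155)&(P[:,2]<.205)&(np.hypot(P[:,0]-.49,P[:,1]-.1725)<.05)]
print(len(H)); 
if len(H)>50: print(rect(H),H[:,2].max())
go([.49,.1725,.147],-49)
E
```

```text
time: 3.2
tool_pos: [0.4904, 0.1723, 0.2604]
tcp_rot: [2.942, 1.102, 0.0]
wrist_force: [0.1, 0.3, -0.7]
width: 0.748
3.2 pos [0.4904 0.1723 0.2604] yaw -48.9 tilt [0.0001 0.    ] F [ 0.1  0.3 -0.7] M [-0.07 -0.01  0.02] w 0.748 q6 1.14
4616
(array([0.48914938, 0.17479044]), 63.702964782714844, 40.11116027832031, 40.9589729309082) 0.198745513019512
d [-0.0002 -0.0004  0.1134] a [ 0.  -0.   0.1]
```

View pics/w2.png

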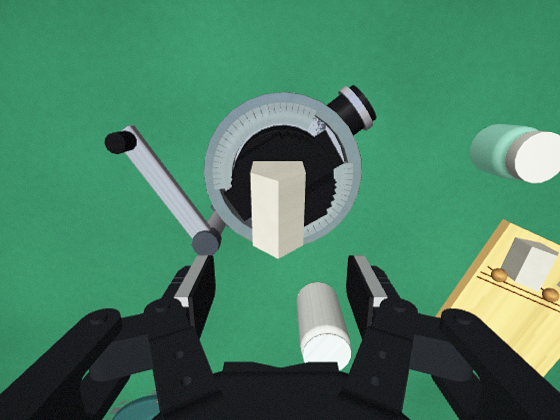

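Picture 3 shows the house at (278,205), lined up between the fingers at (195,300) and (365,300), with the bar well clear at lower left. I'll descend and grip.

```bash
python3 -m inch '[{"dx":0,"dy":0,"dz":0.05,"ax":0,"ay":0,"az":0,"fingers":0.5},{"dx":0,"dy":0.001,"dz":0.09,"ax":0,"ay":0,"az":0,"fingers":0.5},{"dx":0,"dy":0,"dz":0.113,"ax":0,"ay":0,"az":0,"fingers":0.5},{"dx":0,"dy":0,"dz":0.113,"ax":0,"ay":0,"az":0,"fingers":0.5},{"dx":0,"dy":0,"dz":0.113,"ax":0,"ay":0,"az":0,"fingers":-0.3},{"dx":0,"dy":0,"dz":0.113,"ax":0,"ay":0,"az":0,"fingers":-0.3},{"dx":0,"dy":0,"dz":0.113,"ax":0,"ay":0,"az":0,"fingers":-0.3},{"dx":0,"dy":0,"dz":0.113,"ax":0,"ay":0,"az":0,"fingers":-0.3},{"dx":0,"dy":0,"dz":0.113,"ax":0,"ay":0,"az":0,"fingers":-0.3}]' 25
python3 -c "
from h import *
st()"
```

```text
time: 4.38
tool_pos: [0.4915, 0.1728, 0.1487]
tcp_rot: [2.942, 1.102, 0.005]
wrist_force: [0.2, 1.0, 6.3]
width: 0.464
4.38 pos [0.4915 0.1728 0.1487] yaw -48.9 tilt [0.0029 0.0011] F [0.2 1.  6.3] M [ 0.19 -0.08  0.  ] w 0.464 q6 1.14
```

```bash
python3 -m inch '[{"dx":0,"dy":0,"dz":-0.01,"ax":0,"ay":0,"az":0,"fingers":-0.3},{"dx":0,"dy":0,"dz":-0.03,"ax":0,"ay":0,"az":0,"fingers":-0.3},{"dx":0,"dy":0,"dz":-0.07,"ax":0,"ay":0,"az":0,"fingers":-0.3},{"dx":0,"dy":0,"dz":-0.10,"ax":0,"ay":0,"az":0,"fingers":-0.3},{"dx":0,"dy":0,"dz":-0.11,"ax":0,"ay":0,"az":0,"fingers":-0.3},{"dx":0,"dy":0,"dz":-0.11,"ax":0,"ay":0,"az":0,"fingers":-0.3}]'
python3 - <<'E'
from h import *
st(); go([.5165,-.2428,.22],-72.7)
P=np.vstack([world(c,*snap(c,f'l_{c}')[1:])[0] for c in("top","scene")])
c=np.array([.5018,.178]); D=np.hypot(*(P[:,:2]-c).T)
np.save('l.npy',P)
T=P[(D<.045)&(np.abs(P[:,2]-.144)<.006)]; print("captop",len(T),np.median(T,0),rect(T))
G=P[(D<.045)&(np.abs(P[:,2]-.124)<.006)]; print("slotfloor",len(G),rect(G)); q=G[:,:2]-G[:,:2].mean(0);w,V=np.linalg.eigh(q.T@q);print(G.mean(0),np.degrees(np.arctan2(V[1,1],V[0,1])))
s=bot.read_state(); H=P[(np.hypot(*(P[:,:2]-s["tool_pos"][:2]).T)<.045)&(P[:,2]>.2)&(P[:,2]<.262)]
print("held low z",np.percentile(H[:,2],[0.5,2,5,10]))
I=np.hstack([cv2.resize(cv2.imread('pics/l_top.png')[160:290,110:290],None,fx=2.2,fy=2.2,interpolation=2),cv2.resize(cv2.imread('pics/l_scene.png')[200:330,290:470],None,fx=2.2,fy=2.2,interpolation=2)])
cv2.imwrite('pics/l.png',I)
E
```

```text
time: 5.12
tool_pos: [0.4912, 0.1726, 0.2588]
tcp_rot: [2.942, 1.102, 0.005]
wrist_force: [-0.2, 0.1, -1.8]
width: 0.465
5.12 pos [0.4912 0.1726 0.2588] yaw -48.9 tilt [0.0031 0.001 ] F [-0.2  0.1 -1.8] M [-0.02  0.06 -0.03] w 0.465 q6 1.14
d [-0.2539  0.3298  0.0384] a [ 0.  -0.2 23.8]
captop 1199 [0.5001215  0.16151454 0.14345736] (array([0.49972845, 0.17573792]), 82.79452514648438, 80.41800689697266, 76.46961975097656)
slotfloor 881 (array([0.50288562, 0.17709085]), 89.13695526123047, 85.61222839355469, 42.34513473510742)
[0.506056   0.17733602 0.12467015] 179.10448508121166
held low z [0.25063894 0.25177062 0.2536249  0.25469511]
```

View pics/l.png

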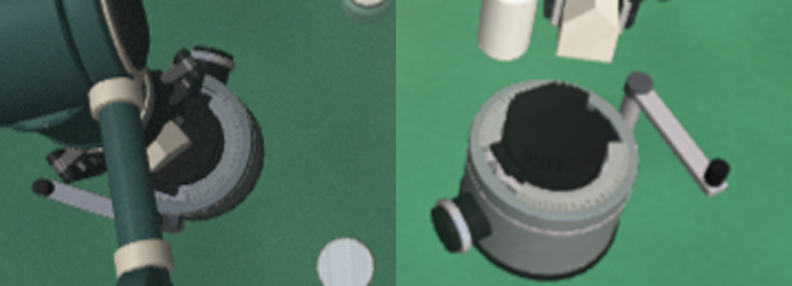

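Picture 4: the house is held clear of the cap and the canister is undisturbed. Next is the carry to the plot.

```bash
python3 -m inch '[{"dx":-0.025,"dy":0.033,"dz":0,"ax":0,"ay":0,"az":3,"fingers":-0.3},{"dx":-0.055,"dy":0.07,"dz":0,"ax":0,"ay":0,"az":6,"fingers":-0.3},{"dx":-0.085,"dy":0.11,"dz":0,"ax":0,"ay":0,"az":9,"fingers":-0.3},{"dx":-0.115,"dy":0.15,"dz":0,"ax":0,"ay":0,"az":12,"fingers":-0.3},{"dx":-0.145,"dy":0.19,"dz":0,"ax":0,"ay":0,"az":15,"fingers":-0.3},{"dx":-0.175,"dy":0.23,"dz":0,"ax":0,"ay":0,"az":18,"fingers":-0.3},{"dx":-0.205,"dy":0.265,"dz":0,"ax":0,"ay":0,"az":21,"fingers":-0.3},{"dx":-0.23,"dy":0.30,"dz":0.02,"ax":0,"ay":0,"az":23.8,"fingers":-0.3},{"dx":-0.254,"dy":0.33,"dz":0.06,"ax":0,"ay":0,"az":23.8,"fingers":-0.3},{"dx":-0.254,"dy":0.33,"dz":0.11,"ax":0,"ay":0,"az":23.8,"fingers":-0.3},{"dx":-0.254,"dy":0.33,"dz":0.16,"ax":0,"ay":0,"az":23.8,"fingers":-0.3},{"dx":-0.254,"dy":0.33,"dz":0.20,"ax":0,"ay":0,"az":23.8,"fingers":-0.3},{"dx":-0.254,"dy":0.33,"dz":0.215,"ax":0,"ay":0,"az":23.8,"fingers":-0.3},{"dx":-0.254,"dy":0.33,"dz":0.215,"ax":0,"ay":0,"az":23.8,"fingers":-0.3},{"dx":-0.254,"dy":0.33,"dz":0.215,"ax":0,"ay":0,"az":23.8,"fingers":-0.3}]'
python3 - <<'E'
from h import *
st(); go([.5165,-.2428,.022],-72.7)
P=np.vstack([world(c,*snap(c)[1:])[0] for c in("scene",)])
s=bot.read_state(); H=P[(np.hypot(*(P[:,:2]-s["tool_pos"][:2]).T)<.03)&(P[:,2]>.005)&(P[:,2]<.1)]
print("z",np.percentile(H[:,2],[1,10,30,50,90]))
E
```

```text
time: 7.1
tool_pos: [0.5169, -0.2439, 0.0436]
tcp_rot: [3.104, 0.472, 0.004]
wrist_force: [-0.5, -0.3, -0.8]
width: 0.463
7.1 pos [ 0.5169 -0.2439  0.0436] yaw -72.7 tilt [ 0.0027 -0.0012] F [-0.5 -0.3 -0.8] M [-0.02 -0.06 -0.04] w 0.463 q6 0.78
d [-0.0001 -0.0013  0.0216] a [ 0.1 -0.1 -0. ]
z [0.01378893 0.01559184 0.01837699 0.06916146 0.09006167]
```

```bash
python3 -m inch '[{"dx":0,"dy":0,"dz":0.010,"ax":0,"ay":0,"az":0,"fingers":-0.3},{"dx":0,"dy":0,"dz":0.018,"ax":0,"ay":0,"az":0,"fingers":-0.3},{"dx":0,"dy":0,"dz":0.020,"ax":0,"ay":0,"az":0,"fingers":-0.3},{"dx":0,"dy":0,"dz":0.0215,"ax":0,"ay":0,"az":0,"fingers":-0.3},{"dx":0,"dy":0,"dz":0.0215,"ax":0,"ay":0,"az":0,"fingers":-0.3}]'
```

```text
time: 7.78
tool_pos: [0.5175, -0.2441, 0.0232]
tcp_rot: [3.104, 0.471, 0.005]
wrist_force: [-1.7, 2.2, 5.7]
width: 0.465
```

```bash
python3 -m inch '[{"dx":0,"dy":0,"dz":0,"ax":0,"ay":0,"az":0,"fingers":-0.05},{"dx":0,"dy":0,"dz":0,"ax":0,"ay":0,"az":0,"fingers":0.1},{"dx":0,"dy":0,"dz":0,"ax":0,"ay":0,"az":0,"fingers":0.3},{"dx":0,"dy":0,"dz":0,"ax":0,"ay":0,"az":0,"fingers":0.3},{"dx":0,"dy":0,"dz":-0.03,"ax":0,"ay":0,"az":0,"fingers":0.3},{"dx":0,"dy":0,"dz":-0.08,"ax":0,"ay":0,"az":0,"fingers":0.3},{"dx":0,"dy":0,"dz":-0.14,"ax":0,"ay":0,"az":0,"fingers":0.3},{"dx":0,"dy":0,"dz":-0.20,"ax":0,"ay":0,"az":0,"fingers":0.3},{"dx":0,"dy":0,"dz":-0.20,"ax":0,"ay":0,"az":0,"fingers":0.3}]'
python3 - <<'E'
from h import *
st()
for c in ("scene","top"):
    P=world(c,*snap(c,"p_"+c)[1:])[0]
    H=P[(np.hypot(*(P[:,:2]-[.517,-.244]).T)<.05)&(P[:,2]>.02)&(P[:,2]<.1)]
    print("house",rect(H),H[:,2].max()) if len(H) else 0
    D=np.hypot(*(P[:,:2]-[.5018,.178]).T); np.save(c+'2.npy',P)
    T=P[(D<.05)&(np.abs(P[:,2]-.144)<.004)]; print("captop",len(T),np.median(T,0),rect(T))
I=np.hstack([cv2.resize(cv2.imread('pics/p_top.png')[160:290,110:290],None,fx=2.2,fy=2.2,interpolation=2),cv2.resize(cv2.imread('pics/p_scene.png')[150:280,170:350],None,fx=2.2,fy=2.2,interpolation=2)])
J=cv2.resize(cv2.imread('pics/p_top.png')[190:255,150:230],None,fx=4.5,fy=4.5,interpolation=2);J=cv2.convertScaleAbs(J,alpha=2.5)
o=np.zeros((580,792,3),np.uint8);o[:286]=I;o[287:287+292,:360]=J
cv2.imwrite('pics/p.png',o)
E
```

```text
time: 8.9
tool_pos: [0.5206, -0.2458, 0.2306]
tcp_rot: [3.096, 0.47, 0.022]
wrist_force: [0.5, 0.1, -0.3]
width: 0.647
8.9 pos [ 0.5206 -0.2458  0.2306] yaw -72.7 tilt [ 0.0153 -0.0077] F [ 0.5  0.1 -0.3] M [ 0.   -0.07  0.03] w 0.647 q6 0.78
house (array([ 0.52188092, -0.24359818]), 70.38174438476562, 43.43124771118164, 17.855745315551758) 0.0698583399320768
captop 748 [0.49890594 0.17215088 0.1440521 ] (array([0.49875699, 0.17626131]), 82.19478607177734, 81.82176971435547, 71.58882141113281)
house (array([ 0.51769543, -0.24140338]), 68.8310317993164, 60.62373352050781, 40.02601623535156) 0.07117690343778321
captop 605 [0.50017857 0.16900632 0.14420633] (array([0.50091074, 0.17506219]), 80.73574829101562, 80.60546112060547, 73.34970092773438)
```

View pics/p.png

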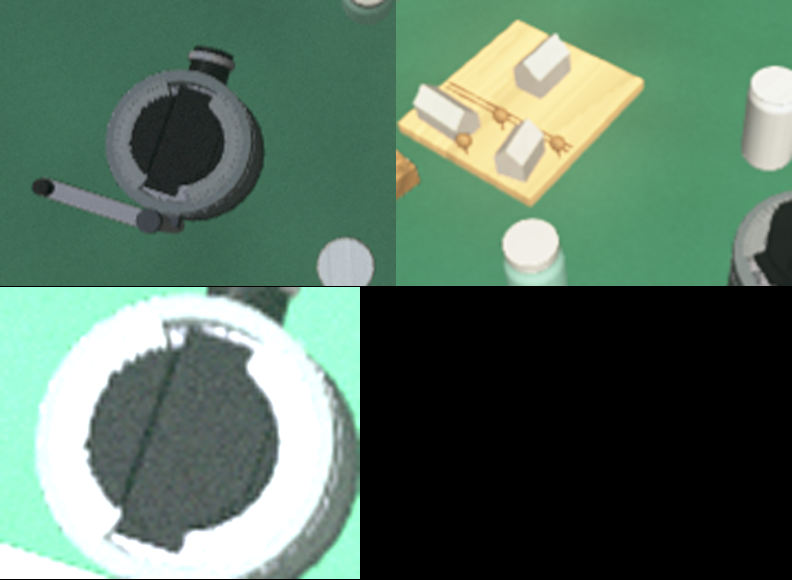

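Picture 5: the house stands upright on the clear end (scene crop 543,65). In the enhanced cap crop there are dark tabs at (220,345) and (150,530), which could be either lugs or gates. I'll settle that with depth.

```bash
python3 - <<'E'
from h import *
for c in("top","scene"):
    P=np.load(c+'2.npy'); cen=[.5015,.178]
    d=P[:,:2]-cen; r=np.hypot(*d.T);a=np.degrees(np.arctan2(d[:,1],d[:,0]))
    print(c)
    for k in range(-180,180,15):
        m=(a>=k)&(a<k+15)&(P[:,2]>.03)
        f=lambda lo,hi:(np.round(np.percentile(P[m&(r>lo)&(r<hi),2],[10,50,90]),3).tolist() if (m&(r>lo)&(r<hi)).sum()>4 else None)
        print(k,f(.022,.038),f(.05,.055),f(.057,.060))
E
```

```text
top
-180 [0.121, 0.124, 0.141] [0.089, 0.09, 0.113] [0.088, 0.089, 0.091]
-165 [0.137, 0.142, 0.143] [0.109, 0.11, 0.114] [0.109, 0.111, 0.113]
-150 [0.14, 0.142, 0.144] [0.108, 0.11, 0.112] [0.109, 0.11, 0.112]
-135 [0.14, 0.142, 0.144] [0.108, 0.111, 0.113] [0.109, 0.111, 0.114]
-120 [0.14, 0.141, 0.144] [0.11, 0.111, 0.114] [0.106, 0.11, 0.111]
-105 [0.14, 0.142, 0.144] [0.109, 0.111, 0.112] [0.109, 0.112, 0.113]
-90 [0.14, 0.143, 0.144] [0.109, 0.111, 0.111] [0.108, 0.11, 0.112]
-75 [0.141, 0.143, 0.145] [0.11, 0.111, 0.114] [0.11, 0.111, 0.113]
-60 [0.124, 0.143, 0.145] [0.109, 0.11, 0.111] [0.109, 0.111, 0.112]
-45 [0.123, 0.125, 0.127] [0.11, 0.112, 0.118] [0.104, 0.111, 0.112]
-30 [0.123, 0.125, 0.128] [0.116, 0.117, 0.118] None
-15 [0.124, 0.126, 0.129] [0.116, 0.118, 0.121] None
0 [0.125, 0.134, 0.148] [0.089, 0.111, 0.12] [0.088, 0.091, 0.111]
15 [0.14, 0.147, 0.148] [0.108, 0.11, 0.113] [0.109, 0.111, 0.112]
30 [0.145, 0.147, 0.149] [0.11, 0.111, 0.112] [0.109, 0.112, 0.114]
45 [0.145, 0.147, 0.15] [0.109, 0.111, 0.113] [0.109, 0.111, 0.112]
60 [0.145, 0.147, 0.149] [0.10
[... 1178 characters left out ...]

15 [0.147, 0.148, 0.149] [0.11, 0.111, 0.113] [0.11, 0.112, 0.113]
30 [0.146, 0.148, 0.149] [0.11, 0.111, 0.112] [0.111, 0.111, 0.112]
45 [0.147, 0.148, 0.149] [0.11, 0.111, 0.113] [0.11, 0.111, 0.112]
60 [0.136, 0.147, 0.149] [0.11, 0.112, 0.113] [0.109, 0.111, 0.112]
75 [0.137, 0.147, 0.149] [0.11, 0.111, 0.112] [0.111, 0.111, 0.113]
90 [0.146, 0.147, 0.148] [0.11, 0.112, 0.113] [0.11, 0.111, 0.112]
105 [0.145, 0.147, 0.147] [0.11, 0.111, 0.113] [0.11, 0.111, 0.112]
120 [0.144, 0.146, 0.147] [0.11, 0.111, 0.113] [0.11, 0.112, 0.113]
135 [0.144, 0.145, 0.147] [0.091, 0.112, 0.117] [0.111, 0.112, 0.116]
150 [0.124, 0.125, 0.126] None None
165 [0.123, 0.124, 0.126] [0.114, 0.115, 0.115] None
```

```bash
cat > capyaw.py <<'E'
from h import *
def capyaw(P,cen):
    d=P[:,:2]-cen;r=np.hypot(*d.T);m=(r<.037)&(P[:,2]>.095)&(P[:,2]<.155);d=d[m];z=P[m,2]-np.median(P[m,2])
    A=np.c_[d,np.ones(len(d))]; best=(9,)
    for o in np.arange(-.006,.0061,.001):
        for t in np.arange(-90,90,1.):
            y=-d[:,0]*np.sin(np.radians(t))+d[:,1]*np.cos(np.radians(t))-o
            i=(np.abs(y)<.015)*1.
            M=np.c_[A,i];x,*_=np.linalg.lstsq(M,z,rcond=None);e=np.mean(np.minimum(np.abs(z-M@x),.01))
            if e<best[0]: best=(e,t,o,x[3],x[:2])
    return best
E
python3 - <<'E'
from capyaw import *
cen=np.array([.5015,.178])
for c in("top2","scene2"): 
    P=np.load(c+'.npy');P=P[::1];print(c,capyaw(P,cen))
    d=P[:,:2]-cen;r=np.hypot(*d.T);a=np.degrees(np.arctan2(d[:,1],d[:,0]))
    m=(r>.0565)&(r<.0605)&(P[:,2]<.1)&(P[:,2]>.08); print("gate angles",np.sort(a[m]).round().astype(int).tolist())
    m=(r>.050)&(r<.0545)&(P[:,2]>.1135)&(P[:,2]<.121); print("lug",np.sort(a[m]).round().astype(int).tolist())
st();go([.49,.165,.26],-49)
E
```

```text
top2 (np.float64(0.0022196609695505198), np.float64(-16.0), np.float64(-0.002), np.float64(-0.01769814368311711), array([0.08191134, 0.06508361]))
gate angles [-180, -177, -175, -173, -171, -113, -31, -26, -21, -19, -14, -12, 8, 11, 13, 13, 14, 142, 143, 145, 145, 148, 149, 149, 150, 152, 154, 155, 155, 157, 158, 159, 161, 162, 164, 165, 167, 167, 169, 169, 171, 174, 176, 178]
lug [-178, -160, -154, -153, -113, -95, -67, -61, -37, -35, -33, -32, -31, -29, -29, -28, -26, -24, -23, -22, -19, -18, -17, -16, -15, -15, -13, -9, -9, -7, -7, -5, -4, -2, -2, 0, 0, 21, 57, 80, 80, 127, 145, 146, 147, 149, 150, 151, 153, 153, 154, 155, 156, 159, 160, 161, 162, 165, 165, 168, 168, 170, 171, 172, 173, 175, 178, 178, 180]
scene2 (np.float64(0.002539041689209268), np.float64(-16.0), np.float64(-0.003), np.float64(-0.016313643568073927), array([0.02563644, 0.07591524]))
gate angles [157]
lug [-38, -35, -34, -32, -32, -31, -30, -29, -28, -27, -27, -25, -23, -23, -23, -22, -21, -20, -19, -18, -17, -16, -15, -15, -13, -13, -12, -11, -11, -10, -9, -8, -7, -6, -5, -5, -3, -3, -2, -1, 0, 1, 1, 70, 104, 118, 130, 145, 145, 147, 147, 149, 168, 174, 177, 180]
9.0 pos [ 0.5172 -0.244   0.2241] yaw -72.7 tilt [ 0.0056 -0.0026] F [0.6 0.3 0. ] M [ 0.03 -0.02  0.  ] w 0.649 q6 0.78
d [ 0.0956 -0.3985 -0.0371] a [  0.3  -0.2 -23.7]
```

Depth shows the lugs centred near -17° and the gates near -13°. The cap is tilted and not seated: its two halves stand at 0.142 and 0.147. I'll hover over the canister with the fingers lined up along the slot.

```bash
python3 -m inch '[{"dx":0.015,"dy":-0.05,"dz":-0.036,"ax":0,"ay":0,"az":-8,"fingers":0.17},{"dx":0.028,"dy":-0.10,"dz":-0.036,"ax":0,"ay":0,"az":-16,"fingers":0.17},{"dx":0.042,"dy":-0.155,"dz":-0.036,"ax":0,"ay":0,"az":-24,"fingers":0.17},{"dx":0.056,"dy":-0.21,"dz":-0.036,"ax":0,"ay":0,"az":-32,"fingers":0.17},{"dx":0.07,"dy":-0.265,"dz":-0.036,"ax":0,"ay":0,"az":-40,"fingers":0.17},{"dx":0.085,"dy":-0.32,"dz":-0.036,"ax":0,"ay":0,"az":-48,"fingers":0.17},{"dx":0.1,"dy":-0.375,"dz":-0.036,"ax":0,"ay":0,"az":-55.7,"fingers":0.17},{"dx":0.1105,"dy":-0.4076,"dz":-0.036,"ax":0,"ay":0,"az":-55.7,"fingers":0.17},{"dx":0.1105,"dy":-0.4076,"dz":-0.036,"ax":0,"ay":0,"az":-55.7,"fingers":0.17},{"dx":0.1105,"dy":-0.4076,"dz":-0.036,"ax":0,"ay":0,"az":-55.7,"fingers":0.17},{"dx":0.1105,"dy":-0.4076,"dz":-0.036,"ax":0,"ay":0,"az":-55.7,"fingers":0.17}]'
python3 - <<'E'
from capyaw import *
st()
im,d,cal=snap("wrist","w3");P,u,v=world("wrist",d,cal);np.save('w3.npy',P)
L=P[(np.abs(P[:,2]-.110)<.004)&(np.hypot(*(P[:,:2]-[.5017,.178]).T)<.085)];cen=np.array([.5017,.178])
for it in range(6):
    th=np.arctan2(L[:,1]-cen[1],L[:,0]-cen[0]);r=np.hypot(L[:,0]-cen[0],L[:,1]-cen[1]);b=((th+np.pi)/(2*np.pi)*72).astype(int)
    E=np.array([L[b==k][np.argsort(r[b==k])[-3]][:2] for k in range(72) if (b==k).sum()>5])
    f=least_squares(lambda p:np.hypot(E[:,0]-p[0],E[:,1]-p[1])-p[2],[*cen,.075],loss='soft_l1',f_scale=.002);cen=f.x[:2]
print("lip",f.x,len(E),np.median(L[:,2]))
print(capyaw(P,np.array([.5017,.178])))
d=P[:,:2]-cen;r=np.hypot(*d.T);a=np.degrees(np.arctan2(d[:,1],d[:,0]))
m=(r>.0565)&(r<.0605)&(P[:,2]<.1)&(P[:,2]>.08);print("gate",np.histogram(a[m],np.arange(-180,181,4))[0].tolist())
m=(r>.050)&(r<.0545)&(P[:,2]>.1135)&(P[:,2]<.122);print("lug",np.histogram(a[m],np.arange(-180,181,4))[0].tolist())
E
```

```text
time: 10.38
tool_pos: [0.5012, 0.1768, 0.2581]
tcp_rot: [2.523, 1.863, 0.002]
wrist_force: [-0.2, -0.4, 0.2]
width: 0.593
10.38 pos [0.5012 0.1768 0.2581] yaw -17.1 tilt [ 0.0041 -0.0033] F [-0.2 -0.4  0.2] M [0.02 0.01 0.03] w 0.593 q6 0.6
lip [0.5009392  0.18050915 0.07404506] 72 0.10915464633612271
(np.float64(0.0017667413951845152), np.float64(-17.0), np.float64(-0.001), np.float64(-0.017754016870341144), array([0.04883239, 0.06984931]))
gate [0, 0, 10, 20, 0, 0, 0, 0, 0, 0, 0, 0, 0, 0, 0, 0, 0, 0, 0, 0, 0, 0, 0, 0, 0, 0, 0, 0, 0, 0, 0, 0, 0, 0, 0, 0, 0, 0, 0, 0, 1, 0, 0, 6, 17, 17, 17, 4, 0, 0, 0, 0, 0, 0, 0, 0, 0, 0, 0, 1, 0, 0, 4, 0, 0, 0, 1, 0, 0, 0, 0, 0, 0, 0, 0, 0, 0, 0, 0, 0, 0, 0, 11, 0, 1, 3, 2, 0, 0, 0]
lug [0, 0, 0, 0, 0, 0, 0, 0, 0, 0, 0, 0, 0, 0, 0, 0, 0, 0, 0, 0, 0, 0, 0, 0, 0, 0, 0, 0, 0, 0, 0, 0, 0, 0, 0, 7, 16, 16, 18, 20, 15, 20, 19, 19, 19, 7, 0, 0, 0, 0, 0, 0, 0, 0, 0, 0, 0, 0, 0, 0, 0, 0, 0, 0, 0, 0, 0, 0, 0, 0, 0, 0, 0, 0, 0, 0, 0, 0, 0, 0, 0, 14, 17, 19, 15, 14, 13, 7, 4, 3]
```

View pics/w3.png

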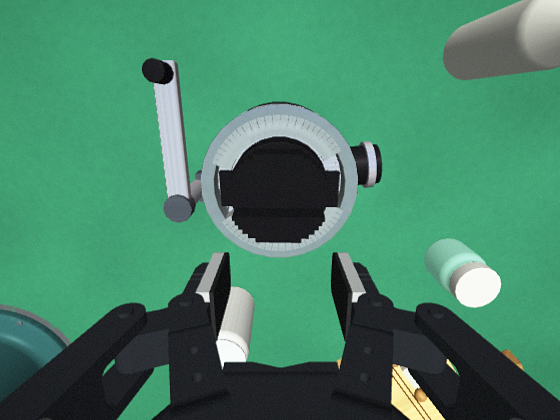

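Picture 6: the lugs at (230,188) and (330,188) lie a few degrees clockwise of the gates (slivers at 335,165 and 225,210). The cap needs about 7° anticlockwise. I'll lower the fingers into the slot.

```bash
python3 -m inch '[{"dx":0.001,"dy":0,"dz":0.05,"ax":0,"ay":0,"az":0,"fingers":0.17},{"dx":0.001,"dy":0,"dz":0.09,"ax":0,"ay":0,"az":0,"fingers":0.17},{"dx":0.001,"dy":0,"dz":0.11,"ax":0,"ay":0,"az":0,"fingers":0.17},{"dx":0.001,"dy":0,"dz":0.122,"ax":0,"ay":0,"az":0,"fingers":0.17},{"dx":0.001,"dy":0,"dz":0.126,"ax":0,"ay":0,"az":0,"fingers":0.17},{"dx":0.001,"dy":0,"dz":0.126,"ax":0,"ay":0,"az":0,"fingers":0.17}]'
```

```text
time: 11.18
tool_pos: [0.5029, 0.1773, 0.1331]
tcp_rot: [2.523, 1.862, 0.005]
wrist_force: [0.3, -0.7, -0.4]
width: 0.587
```

```bash
python3 -m inch '[{"dx":0,"dy":0,"dz":0.004,"ax":0,"ay":0,"az":0,"fingers":0.17},{"dx":0,"dy":0,"dz":0.006,"ax":0,"ay":0,"az":0,"fingers":0.17},{"dx":0,"dy":0,"dz":0.006,"ax":0,"ay":0,"az":0,"fingers":0.17},{"dx":0,"dy":0,"dz":0.006,"ax":0,"ay":0,"az":-4,"fingers":0.17},{"dx":0,"dy":0,"dz":0.006,"ax":0,"ay":0,"az":-8,"fingers":0.17},{"dx":0,"dy":0,"dz":0.006,"ax":0,"ay":0,"az":-11,"fingers":0.17},{"dx":0,"dy":0,"dz":0.006,"ax":0,"ay":0,"az":-11,"fingers":0.17}]'
python3 - <<'E'
from capyaw import *
st()
for c in("scene","wrist"):
    im,d,cal=snap(c);P,u,v=world(c,d,cal)
    D=P[:,:2]-[.5015,.178]; r=np.hypot(*D.T);a=np.degrees(np.arctan2(D[:,1],D[:,0]))
    for lo,hi in((60,120),(-120,-70)):
        m=(r>.022)&(r<.038)&(a>lo)&(a<hi)&(P[:,2]<.16); print(c,lo,np.percentile(P[m,2],[10,50,90]).round(4) if m.sum()>5 else None)
    m=(r>.050)&(r<.0545)&(P[:,2]>.1115)&(P[:,2]<.122);print("lug",np.histogram(a[m],np.arange(-180,181,5))[0].tolist())
E
```

```text
time: 12.05
tool_pos: [0.503, 0.1774, 0.1273]
tcp_rot: [2.334, 2.094, 0.004]
wrist_force: [-0.3, -0.1, -0.8]
width: 0.589
12.05 pos [0.503  0.1774 0.1273] yaw -6.2 tilt [ 0.0059 -0.0027] F [-0.3 -0.1 -0.8] M [ 0.02  0.01 -0.08] w 0.589 q6 0.41
scene 60 [0.1395 0.1409 0.1422]
scene -120 [0.1397 0.1407 0.1416]
lug [0, 0, 0, 0, 0, 0, 0, 0, 0, 0, 0, 0, 0, 0, 0, 0, 0, 0, 0, 0, 0, 0, 2, 2, 1, 2, 2, 3, 0, 1, 5, 5, 3, 5, 4, 4, 4, 1, 0, 1, 3, 3, 2, 1, 3, 1, 2, 2, 3, 1, 1, 4, 2, 1, 2, 1, 1, 2, 2, 2, 2, 2, 2, 4, 1, 0, 0, 0, 0, 1, 2, 2]
wrist 60 [0.1389 0.1397 0.1404]
wrist -120 [0.1389 0.1396 0.1402]
lug [39, 6, 0, 0, 0, 0, 0, 0, 0, 0, 0, 0, 0, 0, 0, 0, 0, 0, 0, 0, 0, 0, 0, 0, 0, 0, 0, 0, 0, 0, 0, 8, 27, 26, 27, 39, 34, 18, 0, 0, 0, 0, 0, 0, 0, 0, 1, 0, 0, 0, 0, 1, 0, 0, 2, 0, 1, 0, 1, 0, 0, 0, 0, 0, 0, 15, 43, 36, 39, 39, 34, 35]
```

Both halves now read 0.140 and level, so the lugs have dropped into the gates. Next is pressing.

```bash
python3 -m inch '[{"dx":0,"dy":0,"dz":0.005,"ax":0,"ay":0,"az":5,"fingers":0.17},{"dx":0,"dy":0,"dz":0.010,"ax":0,"ay":0,"az":5,"fingers":0.17},{"dx":0,"dy":0,"dz":0.014,"ax":0,"ay":0,"az":5,"fingers":0.17},{"dx":0,"dy":0,"dz":0.017,"ax":0,"ay":0,"az":5,"fingers":0.17},{"dx":0,"dy":0,"dz":0.020,"ax":0,"ay":0,"az":5,"fingers":0.17},{"dx":0,"dy":0,"dz":0.020,"ax":0,"ay":0,"az":5,"fingers":0.17}]'; python3 -c "
from h import *
st()"
```

```text
time: 12.9
tool_pos: [0.5031, 0.1774, 0.1074]
tcp_rot: [2.423, 1.991, 0.004]
wrist_force: [-2.2, 0.5, 5.4]
width: 0.587
12.9 pos [0.5031 0.1774 0.1074] yaw -11.2 tilt [ 0.0058 -0.0026] F [-2.2  0.5  5.4] M [-0.05  0.43  0.01] w 0.587 q6 0.49
```

```bash
python3 -m inch '[{"dx":0.0005,"dy":-0.0015,"dz":0.003,"ax":0,"ay":0,"az":0,"fingers":0.17},{"dx":0.0005,"dy":-0.0015,"dz":0.006,"ax":0,"ay":0,"az":0,"fingers":0.17},{"dx":0.0005,"dy":-0.0015,"dz":0.009,"ax":0,"ay":0,"az":0,"fingers":0.17},{"dx":0.0005,"dy":-0.0015,"dz":0.009,"ax":0,"ay":0,"az":0,"fingers":0.17}]'; python3 - <<'E'
from capyaw import *
st()
c="wrist"
im,d,cal=snap(c);P,u,v=world(c,d,cal)
D=P[:,:2]-[.5015,.178]; r=np.hypot(*D.T);a=np.degrees(np.arctan2(D[:,1],D[:,0]))
for lo,hi in((60,120),(-120,-70)):
    m=(r>.022)&(r<.038)&(a>lo)&(a<hi)&(P[:,2]<.16); print(c,lo,np.percentile(P[m,2],[10,50,90]).round(4) if m.sum()>5 else None)
E
```

```text
time: 13.4
tool_pos: [0.503, 0.1777, 0.1002]
tcp_rot: [2.421, 1.99, 0.006]
wrist_force: [-2.3, -1.5, 11.3]
width: 0.585
13.4 pos [0.503  0.1777 0.1002] yaw -11.2 tilt [ 0.0081 -0.0034] F [-2.3 -1.5 11.3] M [-0.5   0.56  0.09] w 0.585 q6 0.49
wrist 60 [0.1221 0.1229 0.1236]
wrist -120 [0.1222 0.1229 0.1235]
```

The cap is bottomed (top at 0.123, 11 N). I'll ease up 1–2 mm and turn it clockwise.

```bash
python3 -m inch '[{"dx":0.001,"dy":-0.0015,"dz":-0.001,"ax":0,"ay":0,"az":4,"fingers":0.17},{"dx":0.001,"dy":-0.0015,"dz":-0.001,"ax":0,"ay":0,"az":12,"fingers":0.17},{"dx":0.001,"dy":-0.0015,"dz":-0.001,"ax":0,"ay":0,"az":20,"fingers":0.17},{"dx":0.001,"dy":-0.0015,"dz":-0.001,"ax":0,"ay":0,"az":28,"fingers":0.17},{"dx":0.001,"dy":-0.0015,"dz":-0.001,"ax":0,"ay":0,"az":36,"fingers":0.17}]'; python3 - <<'E'
from capyaw import *
st()
c="wrist"
im,d,cal=snap(c);P,u,v=world(c,d,cal)
D=P[:,:2]-[.5015,.178]; r=np.hypot(*D.T)
m=(r>.022)&(r<.040)&(P[:,2]<.135)&(P[:,2]>.118); print(np.percentile(P[m,2],[10,50,90]).round(4),m.sum())
print(capyaw(P[P[:,2]<.135],np.array([.5015,.178])))
E
```

```text
time: 14.08
tool_pos: [0.5033, 0.1792, 0.1028]
tcp_rot: [2.921, 1.139, 0.015]
wrist_force: [0.6, -0.9, 7.4]
width: 0.584
14.07 pos [0.5033 0.1792 0.1028] yaw -47.4 tilt [ 0.0115 -0.0027] F [ 0.6 -0.9  7.4] M [0.03 0.21 0.13] w 0.584 q6 1.13
[0.1244 0.1254 0.1265] 12136
(np.float64(0.00361044940082252), np.float64(-39.0), np.float64(0.001), np.float64(-0.012272941644858208), array([ 0.01743934, -0.00554714]))
```

```bash
python3 -m inch '[{"dx":0,"dy":-0.001,"dz":0.0012,"ax":0,"ay":0,"az":8,"fingers":0.17},{"dx":0,"dy":-0.001,"dz":0.0012,"ax":0,"ay":0,"az":16,"fingers":0.17},{"dx":0,"dy":-0.001,"dz":0.0012,"ax":0,"ay":0,"az":24,"fingers":0.17},{"dx":0,"dy":-0.001,"dz":0.0012,"ax":0,"ay":0,"az":32,"fingers":0.17},{"dx":0,"dy":-0.001,"dz":0.0012,"ax":0,"ay":0,"az":40,"fingers":0.17},{"dx":0,"dy":-0.001,"dz":0.0012,"ax":0,"ay":0,"az":48,"fingers":0.17},{"dx":0,"dy":-0.001,"dz":0.0012,"ax":0,"ay":0,"az":55,"fingers":0.17},{"dx":0,"dy":-0.001,"dz":0.0012,"ax":0,"ay":0,"az":61,"fingers":0.17},{"dx":0,"dy":-0.001,"dz":0.0012,"ax":0,"ay":0,"az":61,"fingers":0.17}]'; python3 - <<'E'
from capyaw import *
st()
c="wrist"
im,d,cal=snap(c);P,u,v=world(c,d,cal)
D=P[:,:2]-[.5015,.178]; r=np.hypot(*D.T)
m=(r>.022)&(r<.040)&(P[:,2]<.135)&(P[:,2]>.118); print(np.percentile(P[m,2],[10,50,90]).round(4),m.sum())
print(capyaw(P[P[:,2]<.135],np.array([.5015,.178])))
E
```

```text
time: 15.25
tool_pos: [0.5021, 0.1796, 0.102]
tcp_rot: [3.098, -0.51, 0.017]
wrist_force: [-4.3, -1.3, 7.7]
width: 0.584
15.25 pos [0.5021 0.1796 0.102 ] yaw -108.7 tilt [ 0.0103 -0.0035] F [-4.3 -1.3  7.7] M [-0.31  0.64 -0.08] w 0.584 q6 2.2
[0.1238 0.1249 0.126 ] 13059
(np.float64(0.0036835714177526875), np.float64(80.0), np.float64(0.002), np.float64(-0.012065358616300231), array([-0.00156071, -0.02591554]))
```

```bash
python3 -m inch '[{"dx":0,"dy":0,"dz":0.0012,"ax":0,"ay":0,"az":3,"fingers":0.17},{"dx":0,"dy":0,"dz":0.0012,"ax":0,"ay":0,"az":6,"fingers":0.17},{"dx":0,"dy":0,"dz":0.0012,"ax":0,"ay":0,"az":6,"fingers":0.17}]'; python3 - <<'E'
from capyaw import *
st()
im,d,cal=snap("wrist");P,u,v=world("wrist",d,cal)
print(capyaw(P[P[:,2]<.135],np.array([.5015,.178])))
E
```

```text
time: 15.68
tool_pos: [0.5018, 0.1797, 0.1016]
tcp_rot: [3.068, -0.666, 0.017]
wrist_force: [-3.7, -0.5, 8.0]
width: 0.582
15.68 pos [0.5018 0.1797 0.1016] yaw -114.5 tilt [ 0.0099 -0.0041] F [-3.7 -0.5  8. ] M [0.02 0.74 0.96] w 0.582 q6 2.3
(np.float64(0.003688888706785971), np.float64(74.0), np.float64(0.002), np.float64(-0.0120452755716724), array([-0.00095161, -0.02724975]))
```

A torque of 0.96 N m shows the stop has been reached. I'll let it rise.

```bash
python3 -m inch '[{"dx":0,"dy":0,"dz":-0.003,"ax":0,"ay":0,"az":-1,"fingers":0.17},{"dx":0,"dy":0,"dz":-0.006,"ax":0,"ay":0,"az":-3,"fingers":0.17},{"dx":0,"dy":0,"dz":-0.009,"ax":0,"ay":0,"az":-5,"fingers":0.17},{"dx":0,"dy":0,"dz":-0.014,"ax":0,"ay":0,"az":-6,"fingers":0.17},{"dx":0,"dy":0,"dz":-0.03,"ax":0,"ay":0,"az":-6,"fingers":0.17},{"dx":0,"dy":0,"dz":-0.07,"ax":0,"ay":0,"az":-6,"fingers":0.17},{"dx":0,"dy":0,"dz":-0.12,"ax":0,"ay":0,"az":-6,"fingers":0.17},{"dx":0,"dy":0,"dz":-0.155,"ax":0,"ay":0,"az":-6,"fingers":-1},{"dx":0,"dy":0,"dz":-0.155,"ax":0,"ay":0,"az":-6,"fingers":-1},{"dx":0,"dy":0,"dz":-0.155,"ax":0,"ay":0,"az":-6,"fingers":-1}]'; python3 - <<'E'
from capyaw import *
st()
im,d,cal=snap("wrist","w4");P,u,v=world("wrist",d,cal);
cen=np.array([.5015,.1785])
D=P[:,:2]-cen; r=np.hypot(*D.T);a=np.degrees(np.arctan2(D[:,1],D[:,0]))
print(capyaw(P,cen))
for lo,hi in((-60,30),(120,180)):
    m=(r>.022)&(r<.038)&(a>lo)&(a<hi)&(P[:,2]<.16); print(lo,np.percentile(P[m,2],[10,50,90]).round(4) if m.sum()>5 else None)
print("lip",np.median(P[(r>.06)&(r<.07)&(P[:,2]>.1),2]))
for z,n in((.167,"peg"),(.151,"boss")):
    B=P[(np.abs(P[:,2]-z)<.003)&(P[:,0]<.47)&(P[:,1]>.17)];print(n,len(B),np.median(B,0).round(4) if len(B) else None)
E
```

```text
time: 16.98
tool_pos: [0.4999, 0.1802, 0.2564]
tcp_rot: [3.098, -0.504, 0.016]
wrist_force: [-0.4, 0.0, -0.6]
width: -0.002
16.98 pos [0.4999 0.1802 0.2564] yaw -108.5 tilt [ 0.0096 -0.0042] F [-0.4  0.  -0.6] M [-0.01  0.03  0.03] w -0.002 q6 2.2
(np.float64(0.0017475885725333345), np.float64(75.0), np.float64(0.001), np.float64(-0.017927778913342348), array([-0.01546419,  0.00803381]))
-60 [0.1325 0.1333 0.1342]
120 [0.1325 0.1334 0.1342]
lip 0.10924898083100597
peg 228 [0.4488 0.2965 0.1668]
boss 104 [0.4505 0.2908 0.1502]
```

View pics/w4.png

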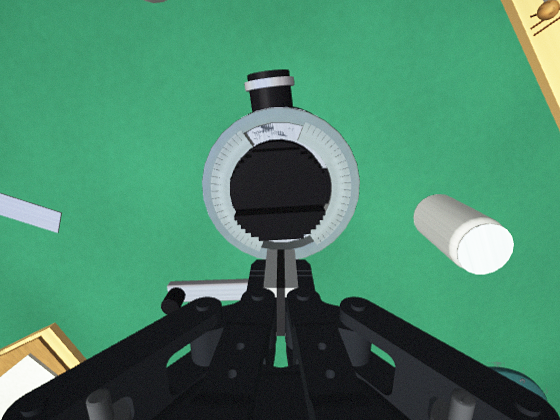

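Picture 7: the cap is home. Its slot is turned to 75°, its top is 24 mm above the lip and level, and the lugs are hidden. The bar peg is at (172,300). Next I'll cage the peg.

```bash
python3 -c "
from h import *
go([.4487,.2965,.20],-16.6)"
```

```text
d [-0.0855 -0.0945  0.0544] a [  0.5  -0.3 -91.9]
```

```bash
python3 -m inch '[{"dx":-0.02,"dy":-0.02,"dz":0,"ax":0,"ay":0,"az":-10,"fingers":-0.25},{"dx":-0.04,"dy":-0.04,"dz":0,"ax":0,"ay":0,"az":-20,"fingers":-0.25},{"dx":-0.06,"dy":-0.065,"dz":0,"ax":0,"ay":0,"az":-30,"fingers":-0.25},{"dx":-0.0855,"dy":-0.0945,"dz":0.01,"ax":0,"ay":0,"az":-40,"fingers":-0.25},{"dx":-0.0855,"dy":-0.0945,"dz":0.03,"ax":0,"ay":0,"az":-50,"fingers":-0.25},{"dx":-0.0855,"dy":-0.0945,"dz":0.054,"ax":0,"ay":0,"az":-60,"fingers":-0.25},{"dx":-0.0855,"dy":-0.0945,"dz":0.054,"ax":0,"ay":0,"az":-70,"fingers":-0.25},{"dx":-0.0855,"dy":-0.0945,"dz":0.054,"ax":0.5,"ay":-0.3,"az":-80,"fingers":-0.25},{"dx":-0.0855,"dy":-0.0945,"dz":0.054,"ax":0.5,"ay":-0.3,"az":-91.9,"fingers":-0.25},{"dx":-0.0855,"dy":-0.0945,"dz":0.054,"ax":0.5,"ay":-0.3,"az":-91.9,"fingers":-0.25},{"dx":-0.0855,"dy":-0.0945,"dz":0.054,"ax":0.5,"ay":-0.3,"az":-91.9,"fingers":-0.25},{"dx":-0.0855,"dy":-0.0945,"dz":0.054,"ax":0.5,"ay":-0.3,"az":-91.9,"fingers":-0.25}]'; python3 - <<'E'
from h import *
st();go([.4487,.2965,.151],-16.6)
P=np.vstack([world(c,*snap(c)[1:])[0] for c in("top","scene","wrist")])
for z,c,n in((.167,[.4487,.2965],"peg"),(.151,[.419,.197],"boss")):
    B=P[(np.abs(P[:,2]-z)<.003)&(np.hypot(*(P[:,:2]-c).T)<.014)];print(n,len(B),B.mean(0).round(4) if len(B) else None,rect(B))
E
```

```text
time: 18.52
tool_pos: [0.4485, 0.2964, 0.2]
tcp_rot: [-2.52, -1.876, 0.001]
wrist_force: [-0.1, 0.5, 0.4]
width: 0.373
18.52 pos [0.4485 0.2964 0.2   ] yaw -16.7 tilt [-0.0006 -0.0004] F [-0.1  0.5  0.4] M [-0.02  0.02  0.03] w 0.373 q6 0.83
d [0.0002 0.0002 0.049 ] a [-0.   0.  -0.1]
peg 617 [0.4477 0.2979 0.1667] (array([0.44821237, 0.29692981]), 16.158180236816406, 17.946746826171875, 60.48381805419922)
boss 809 [0.4186 0.1987 0.1507] (array([0.41796561, 0.19735144]), 23.458900451660156, 27.04639434814453, 2.5665221214294434)
```

```bash
python3 -m inch '[{"dx":0,"dy":0,"dz":0.025,"ax":0,"ay":0,"az":0,"fingers":-0.25},{"dx":0,"dy":0,"dz":0.042,"ax":0,"ay":0,"az":0,"fingers":-0.25},{"dx":0,"dy":0,"dz":0.049,"ax":0,"ay":0,"az":0,"fingers":-0.25},{"dx":0,"dy":0,"dz":0.049,"ax":0,"ay":0,"az":0,"fingers":-0.25}]'; python3 - <<'E'
from h import *
st(); h=np.array([.4185,.198])
for t in list(range(66,-20,-7))+[-18]:
    T=np.radians(t); print(t,end=' ');go([*(h+.105*np.array([np.cos(T),np.sin(T)])),.151],t-90)
E
```

```text
time: 19.18
tool_pos: [0.4483, 0.2963, 0.1508]
tcp_rot: [-2.519, -1.877, 0.002]
wrist_force: [-1.0, 0.9, -0.5]
width: 0.375
19.18 pos [0.4483 0.2963 0.1508] yaw -16.6 tilt [-0.0011 -0.0007] F [-1.   0.9 -0.5] M [0.04 0.01 0.01] w 0.375 q6 0.83
66 d [ 0.0014  0.013  -0.0002] a [-0.   0.1  7.4]
59 d [-0.001   0.0256 -0.0002] a [-0.   0.1 14.4]
52 d [-0.0049  0.0378 -0.0002] a [-0.   0.1 21.4]
45 d [-0.0103  0.0495 -0.0003] a [-0.   0.1 28.4]
38 d [-0.0171  0.0604 -0.0003] a [-0.   0.1 35.4]
31 d [-0.0251  0.0703 -0.0003] a [-0.   0.1 42.4]
24 d [-0.0343  0.0793 -0.0003] a [-0.   0.1 49.4]
17 d [-0.0445  0.087  -0.0003] a [-0.   0.1 56.4]
10 d [-0.0556  0.0934 -0.0002] a [-0.   0.1 63.4]
3 d [-0.0674  0.0985 -0.0002] a [-0.   0.1 70.4]
-4 d [-0.0797  0.102  -0.0002] a [-0.   0.1 77.4]
-11 d [-0.0924  0.1041 -0.0002] a [ 0.   0.1 84.4]
-18 d [-0.1052  0.1046 -0.0002] a [ 0.   0.1 91.4]
-18 d [-0.1052  0.1046 -0.0002] a [ 0.   0.1 91.4]
```

```bash
python3 -m inch '[{"dx":0.0014,"dy":0.013,"dz":0,"ax":0,"ay":0,"az":7.4,"fingers":-0.25},{"dx":-0.001,"dy":0.0256,"dz":0,"ax":0,"ay":0,"az":14.4,"fingers":-0.25},{"dx":-0.005,"dy":0.038,"dz":0,"ax":0,"ay":0,"az":21.4,"fingers":-0.25},{"dx":-0.0103,"dy":0.0495,"dz":0,"ax":0,"ay":0,"az":28.4,"fingers":-0.25},{"dx":-0.017,"dy":0.0604,"dz":0,"ax":0,"ay":0,"az":35.4,"fingers":-0.25},{"dx":-0.025,"dy":0.0703,"dz":0,"ax":0,"ay":0,"az":42.4,"fingers":-0.25},{"dx":-0.0343,"dy":0.0793,"dz":0,"ax":0,"ay":0,"az":49.4,"fingers":-0.25},{"dx":-0.0445,"dy":0.087,"dz":0,"ax":0,"ay":0,"az":56.4,"fingers":-0.25},{"dx":-0.0556,"dy":0.0934,"dz":0,"ax":0,"ay":0,"az":63.4,"fingers":-0.25},{"dx":-0.0674,"dy":0.0985,"dz":0,"ax":0,"ay":0,"az":70.4,"fingers":-0.25},{"dx":-0.08,"dy":0.102,"dz":0,"ax":0,"ay":0,"az":77.4,"fingers":-0.25},{"dx":-0.0924,"dy":0.104,"dz":0,"ax":0,"ay":0,"az":84.4,"fingers":-0.25},{"dx":-0.0924,"dy":0.104,"dz":0,"ax":0,"ay":0,"az":84.4,"fingers":-0.25}]'; python3 - <<'E'
from h import *
st(); h=np.array([.4185,.198])
for t in (-13,-15,-17,-19):
    T=np.radians(t); print(t,end=' ');go([*(h+.105*np.array([np.cos(T),np.sin(T)])),.151],t-90)
E
```

```text
time: 20.8
tool_pos: [0.5222, 0.1776, 0.1518]
tcp_rot: [3.127, -0.302, 0.001]
wrist_force: [0.4, -0.2, -0.2]
width: 0.377
20.8 pos [0.5222 0.1776 0.1518] yaw -101.0 tilt [ 0.0005 -0.0002] F [ 0.4 -0.2 -0.2] M [-0.01  0.   -0.03] w 0.377 q6 2.05
-13 d [-0.0007  0.0035  0.0008] a [ 0. -0.  2.]
-15 d [-0.0009  0.0071  0.0008] a [ 0. -0.  4.]
-17 d [-0.0012  0.0108  0.0008] a [ 0. -0.  6.]
-19 d [-0.0017  0.0144  0.0008] a [ 0. -0.  8.]
```

```bash
python3 -m inch '[{"dx":-0.0007,"dy":0.0035,"dz":0.0008,"ax":0,"ay":0,"az":2,"fingers":-0.25},{"dx":-0.0009,"dy":0.007,"dz":0.0008,"ax":0,"ay":0,"az":4,"fingers":-0.25},{"dx":-0.0012,"dy":0.0095,"dz":0.0008,"ax":0,"ay":0,"az":5,"fingers":-0.25},{"dx":-0.0012,"dy":0.0095,"dz":0.0008,"ax":0,"ay":0,"az":5,"fingers":-0.25}]'; python3 - <<'E'
from h import *
st(); P=np.vstack([world(c,*snap(c)[1:])[0] for c in("top","scene","wrist")])
B=P[(np.abs(P[:,2]-.167)<.003)&(np.hypot(*(P[:,:2]-[.521,.174]).T)<.02)];print(len(B),B.mean(0).round(4) if len(B) else None)
E
```

```text
time: 21.3
tool_pos: [0.5189, 0.1684, 0.1509]
tcp_rot: [3.11, -0.438, 0.0]
wrist_force: [0.9, -0.2, -0.6]
width: 0.375
21.3 pos [0.5189 0.1684 0.1509] yaw -106.0 tilt [ 0.     -0.0005] F [ 0.9 -0.2 -0.6] M [-0.   -0.01 -0.04] w 0.375 q6 2.12
1100 [0.5229 0.1774 0.1667]
```

```bash
python3 -m inch '[{"dx":0,"dy":0.002,"dz":0,"ax":0,"ay":0,"az":0,"fingers":-0.25},{"dx":0,"dy":0.004,"dz":0,"ax":0,"ay":0,"az":0,"fingers":-0.25},{"dx":0,"dy":0.004,"dz":0,"ax":0,"ay":0,"az":0,"fingers":-0.25}]'
```

```text
time: 21.82
tool_pos: [0.5187, 0.1673, 0.1509]
tcp_rot: [-3.106, 0.438, -0.002]
wrist_force: [2.7, 8.7, -3.5]
width: 0.376
```

The stop resists with 9 N. I'll back off, lift clear and check everything.

```bash
python3 -m inch '[{"dx":0,"dy":-0.004,"dz":0,"ax":0,"ay":0,"az":0,"fingers":-0.25},{"dx":0,"dy":-0.006,"dz":0,"ax":0,"ay":0,"az":0,"fingers":-0.25},{"dx":0,"dy":-0.006,"dz":-0.015,"ax":0,"ay":0,"az":0,"fingers":-0.25},{"dx":0,"dy":-0.006,"dz":-0.04,"ax":0,"ay":0,"az":0,"fingers":-0.25},{"dx":0,"dy":-0.006,"dz":-0.08,"ax":0,"ay":0,"az":0,"fingers":-0.25},{"dx":0.03,"dy":0.04,"dz":-0.12,"ax":0,"ay":0,"az":0,"fingers":-0.25},{"dx":0.05,"dy":0.10,"dz":-0.15,"ax":0,"ay":0,"az":0,"fingers":-0.25},{"dx":0.06,"dy":0.15,"dz":-0.15,"ax":0,"ay":0,"az":0,"fingers":-0.25},{"dx":0.06,"dy":0.20,"dz":-0.15,"ax":0,"ay":0,"az":0,"fingers":-0.25},{"dx":0.06,"dy":0.20,"dz":-0.15,"ax":0,"ay":0,"az":0,"fingers":-0.25}]'; python3 - <<'E'
from h import *
st(); h=np.array([.4185,.198])
for c in("top","scene"):
    im,d,cal=snap(c,"f_"+c);P=world(c,d,cal)[0]
    B=P[(np.abs(P[:,2]-.167)<.003)&(np.hypot(*(P[:,:2]-[.521,.174]).T)<.02)]
    if len(B): m=B.mean(0);print(c,"peg",m.round(4),np.degrees(np.arctan2(*(m[:2]-h)[::-1])))
    r=np.hypot(*(P[:,:2]-[.5015,.1785]).T);C=P[(r<.035)&(P[:,2]<.137)];print("captop",np.percentile(C[:,2],[60,80,95]))
    for n,q in(("spray",(.75,.24)),("tin",(.38,.003)),("jar",(.68,-.01)),("sander",(.737,-.232)),("house",(.517,-.244))):
        R=[r for r in bot.masks_of(c,n) if r["p"]>.3]
        for r in R[:3]:
            Q=world(c,d,cal,r["region"])[0]
            if len(Q) and np.hypot(*(np.median(Q,0)[:2]-q))<.05: print(n,np.median(Q,0).round(3),r["box"]);break
a=cv2.resize(cv2.imread('pics/f_top.png')[90:300,110:430],None,fx=1.25,fy=1.25);b=cv2.resize(cv2.imread('pics/f_scene.png')[150:360,160:480],None,fx=1.25,fy=1.25)
cv2.imwrite('pics/f.png',np.hstack([a,b]))
E
```

```text
time: 23.08
tool_pos: [0.52, -0.0455, 0.3014]
tcp_rot: [-3.106, 0.446, -0.005]
wrist_force: [-1.3, 1.2, -0.2]
width: 0.374
23.07 pos [ 0.52   -0.0455  0.3014] yaw -106.4 tilt [0.0036 0.0033] F [-1.3  1.2 -0.2] M [-0.    0.06  0.01] w 0.374 q6 1.72
top peg [0.5223 0.1735 0.1671] -13.30014231237518
captop [0.1318739  0.13441866 0.13576151]
spray [0.736 0.23  0.128] [153.9, 96.8, 190.8, 144.1]
tin [0.379 0.002 0.111] [255.3, 267.7, 277.6, 296.1]
house [ 0.509 -0.254  0.059] [373.4, 213.6, 381.6, 236.9]
scene peg [0.5212 0.1747 0.1676] -12.767394221205118
captop [0.13384495 0.13496738 0.13600381]
tin [0.393 0.016 0.084] [324.9, 179.2, 355.7, 225.8]
jar [0.689 0.002 0.066] [221.4, 245.1, 248.8, 288.4]
sander [ 0.741 -0.221  0.03 ] [149.1, 213.6, 183.6, 240.5]
house [ 0.524 -0.233  0.049] [222.7, 165.1, 247.2, 190.6]
```

View pics/f.png

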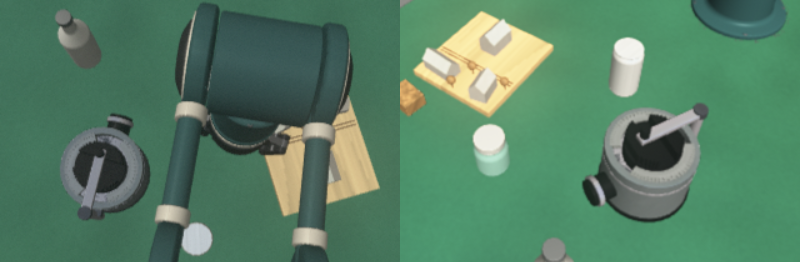

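Picture 8: the bar lies over the closed cap (645,135 in the scene view), the house stands upright at (497,38) and the bystanders are where they were. The peg angle of -13° matches the canister axis. I'll hand in.

```bash
python3 -c "
from h import *
print(bot.finish_job()); st()"
```

```text
the job is handed in; nothing more can be done
None
the job is handed in; nothing more can be done
```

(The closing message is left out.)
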